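Release the hold-down of a block shaker and put its cover plate on the pile

ROBOT

A 6-joint arm with a two-finger parallel gripper is mounted at the origin on the work surface. World frame = base frame: x ahead of the robot, y to its left, z up, the work surface at z = 0. Lengths are in m, angles in rad, forces in N, time in s.
With the tool pointing down it reaches from about 0.375 to 0.975 m from the base axis. Payload 3.8 kg.
Tool frame: the origin (TCP) lies at the very end of the fingers, on their centre line; the grasp point (between the pads) lies 19 mm behind it; z points along the fingers, y is the line along which they close (so a half turn about z gives the same grasp; the last joint's range is limited). The gripper opens to 85 mm and grips with 20 to 120 N. Pads are 22 mm wide; open, the fingers measure 114 mm over their backs; the gripper's body (76 mm by 85 mm) begins 54 mm behind the grasp point. The pads swing forward as they close: fully open they stand 13 mm farther back than shut.
Start: joints at [1.102, 0.264, 1.604, -0, 1.274, -0.037], TCP at [0.282, 0.613, 0.231] pointing down, gripper open.
Joint ranges: [-2.63, 2.63], [-0.94, 2.18], [0.31, 2.57], [-1.31, 4.45], [0, 2.66], [-2.55, 2.55]. Speed limits (rad/s): [2.57, 2.57, 3.14, 3.14, 3.14, 3.14].

INTERFACE

Orientations are given as a rotation vector (axis times angle).
In Python, from workcell import read_state, read_camera, calibration, finish_job gives the robot as it stands.
- The arm moves only by the tool step_arm, never from a script. Its argument "commands" is a list of rows, each an object of numbers: "fingers": the gripper's target within -1 to 1 (shut at 1, half-way at 0, fully open at -1); "dx", "dy", "dz": the shift along the tool's x, y, z in m; "roll": the turn about the tool's z in degrees. In form: [{"fingers": .., "dx": .., "dy": .., "dz": .., "roll": ..}, ...]. A call has 1 to 8 rows; each row is the pose to reach, as a shift and turn from the pose commanded when the call began, along the tool's axes at that moment; what a row does not reach only later rows make up. A row lasts 1/8 s, in which the tool goes at most 62.5 mm and 10.7 degrees, less where a joint would pass 70% of its speed; a pose out of reach is approached as far as the arm can. A call with a gripper value outside its range is refused whole. The fingers move at their own pace and stop on an object; "squeeze" is the grip in N (left out, the last holds). Time passes only in rows, so rows that repeat a pose let the fingers close. It gives the time, the measured TCP pose, the force, the opening and the grip force at its end, in the units of the state.
- read_state(): the state, without advancing time (a new reading comes with each control period).
- read_camera(name): name is "scene" or "side" or "wrist"; returns (picture, depth): 400x640x3 uint8, blue, green, red; 400x640 float32, m along the optical axis (not along the pixel's ray), 0 where there is no reading.
- calibration(name): a dict with "intrinsics" (3x3 intrinsics, pixels), "world_to_cam" (4x4, takes a point from world to camera coordinates). Camera axes: x right, y up, looking along -z (the intrinsics and any distortion apply to the point x, -y, -z); pixel columns grow to the right and rows downward; lengths in m; the calibration is good to about 2 mm. A picture is of the moment at which its call begins: read the wrist's pose just before it. calibration takes no time and is no camera call; for the wrist camera it gives the pose at the moment of the call.
- finish_job(): hands the job in; it is judged then, once.
The state is a dict: "time": time; "q": joint angles; "joint_vel": joint speeds; "joint_torque": joint torques, N m; "tool_pos": TCP position; "tcp_rot": TCP orientation; "wrist_force": force on the tool from outside, world axes, zero at the start; "torque": the same for the moment, N m; "width": opening from 0.0 (shut) to 1.0 (fully open); "grip_force": force on a finger pad.
Only numpy, scipy, OpenCV 4.12 (cv2) and the standard library are available. Lean on these libraries where they do the work, as an engineer would, in place of code of your own. Each camera call takes 0.05 s, during which the arm holds its last target. There are 200 camera calls.

TASK

The run on the block shaker is over. With the cover plate still in place, pull the sprung knob up out of its notch, turn it counter-clockwise (seen from above) past the middle notch to the last one and let it snap fully down there, so that the hold-down arm is clear of the tube block. Then lift the cover plate off the tubes and set it down gently and squarely on top of the pile of two like plates, leaving the other things where they are.

Things in the scene. Friction and masses are not known exactly. Their poses are not given: they have to be found in the camera images.
- knob_grip (a point): Black grip bar of the sprung knob on the block shaker, standing on edge: 12 mm thick (own x), 56 long (own y), 28 high. The point is on the knob's vertical turning axis, 12 mm below the bar's top, 156 mm above the bench when the knob is down; it rises and turns with the knob. The steel hold-down arm's top is 24 mm below it.
- knob_turn (a joint): Angle of the knob, rad, growing counter-clockwise from above. Three notches: 0 (locked, the start, arm over the tubes), 0.7 (middle), 1.4 (last, arm clear), each with 0.06 play; stops at -0.1 and 1.5. Turns easily (0.02 N m) once lifted out of a notch, else not at all. Let go within 0.1 of a notch it drops in; elsewhere it stays up.
- knob_lift (a joint): Height of the knob, m: 0 is fully down in a notch, 0.017 the upper stop. A spring pulls it down: about 8 N lifts it off, 12 N at the top. Above 0.008 its steel cross pin is clear of the notched crown; a steady 0.008 means the pin rests on the crown between two notches.
- foot_under (a point): Underside centre of the rubber foot (20 mm across) at the outer end of the flat steel hold-down arm, 14 mm wide. The arm is fixed to the knob and runs 120 mm along the grip bar's own -y. Locked, the foot hangs 2 to 3 mm above the middle of the cover plate; the arm's top is 16 mm above this point.
- cover_center (a point): Centre (half-way up) of the loose white plastic cover plate on the tube block: 56 mm (own x) x 90 mm (own y) x 10 mm, 0.08 to 0.17 kg. It starts about parallel to the shaker, its centre 109 mm above the bench.
- block_top (a point): Top centre of the tube block (44 mm own x, 84 mm own y, standing 38 mm above the shaker's deck), level with the tube caps, 104 mm above the bench; the cover plate lies on it. The white shaker is fixed, 220 mm (own x) x 260 mm (own y), deck 66 mm high; the knob's axis is 120 mm from here along own +y. It may stand left or right of the pile.
- pile_b_center (a point): Centre (half-way up) of the upper of two loose white plates, equal to the cover plate (56 mm own x, 90 mm own y, 10 mm), piled on a fixed rubber mat (90 x 124 x 4 mm) on the bench. It starts 19 mm above the bench; a plate well laid on the pile has its centre 10 mm above this point.
- cover: The same cover plate on the tube block, origin at the centre of its underside.
- tube_rack: Bystander: steel rack, 200 x 80 mm, with capped glass tubes up to 111 mm high; origin at the centre of its underside.
- beaker: Bystander: empty glass beaker, 70 mm across, 90 mm high; origin at the centre of its underside.
- jar: Bystander: small closed jar, 52 mm across, 75 mm high; origin at the centre of its underside.
- timer: Bystander: flat white bench timer, 60 x 75 x 30 mm; origin at the centre of its underside.
Things that resemble listed ones, but are neither listed nor needed, are in the scene too. Leave any pink or turquoise look-alike of the cover alone. Leave any brown or red look-alike of the part that bears pile_b_center alone.

How it is judged:
By the outcome, as a careful person would: the job done as asked, in the order asked, and still so for the second after the job is handed in, with the robot touching nothing.
It also fails if it takes over 53 s, if anything falls off the work surface, if the arm or the gripper's body presses on something with over 40 N, if the wrist force passes 120 N, or if a joint passes its speed limit or range.

## Working session

There is one attempt and no reset: what is moved stays moved. The work goes in short steps, Python scripts to look and compute and a tool call to move; the robot and the scene stay as the last step left them, time stands still between calls to the robot, and variables do not carry over. Pictures are saved under pics/ and viewed, at most 10 in all, crops included, and the job is handed in when it is done.

Besides the shell and the picture viewer there is one more tool, called after "Request:" as a command line: name --argument value ..., lists and objects as JSON in quotes. step_arm: Moves the arm, as the interface text tells. Its arguments: {"type":"object","properties":{"commands":{"type":"array","items":{"type":"object","properties":{"fingers":{"type":"number"},"dx":{"type":"number"},"dy":{"type":"number"},"dz":{"type":"number"},"roll":{"type":"number"}}}},"squeeze":{"type":"number"}},"required":["commands"]}

```bash
mkdir -p pics; cat > h.py <<'E'
import numpy as np, cv2
from workcell import read_state, read_camera, calibration, finish_job
def grab(n,tag):
    c=calibration(n); im,d=read_camera(n); cv2.imwrite(f'pics/{tag}.png',im); np.savez(f'pics/{tag}.npz',d=d,K=c['intrinsics'],T=c['world_to_cam'],im=im); return im,d,c
def world(tag,u,v,z=None):
    f=np.load(f'pics/{tag}.npz'); K=f['K'];T=np.linalg.inv(f['T']); d=f['d']
    r=np.array([(u-K[0,2])/K[0,0],-(v-K[1,2])/K[1,1],-1])
    o=T[:3,3]; w=T[:3,:3]@r
    s=d[int(round(v)),int(round(u))] if z is None else (z-o[2])/w[2]
    return o+s*w
E
python3 - <<'E'
from h import *
for n in('scene','side'):
    im,d,c=grab(n,n); print(n,c)
print(read_state())
E
```

```text
scene {'intrinsics': array([[468.20559032,   0.        , 323.88399027],
       [  0.        , 468.20559032, 196.39322743],
       [  0.        ,   0.        ,   1.        ]]), 'world_to_cam': array([[-0.821566  ,  0.56991754, -0.01494314,  0.48127359],
       [-0.36291622, -0.50258902,  0.78466304,  0.11138715],
       [ 0.43968298,  0.65007559,  0.61974237, -1.82709592],
       [ 0.        ,  0.        ,  0.        ,  1.        ]])}
side {'intrinsics': array([[519.5578659 ,   0.        , 321.01356634],
       [  0.        , 519.5578659 , 205.44387715],
       [  0.        ,   0.        ,   1.        ]]), 'world_to_cam': array([[ 0.99379047, -0.11095079,  0.0083923 , -0.54722704],
       [ 0.0647067 ,  0.63764232,  0.76761013, -0.12356901],
       [-0.09051824, -0.76230059,  0.64086212, -1.43100797],
       [ 0.        ,  0.        ,  0.        ,  1.        ]])}
{'time': 0.1, 'q': array([ 1.10211290e+00,  2.64655981e-01,  1.60525465e+00, -1.18348094e-05,
        1.27371147e+00, -3.69116784e-02]), 'joint_vel': array([-0.00061181,  0.000566  , -0.00512418,  0.00119748,  0.00104278,
       -0.00126969]), 'joint_torque': array([-4.67990787e-05, -5.16708934e+01, -3.68588877e+01, -6.81925803e-05,
        6.26421926e-03, -2.06829054e-05]), 'tool_pos': array([0.28218334, 0.61244725, 0.23009195]), 'tcp_rot': array([-0.67285738, -3.06818148,  0.00309047]), 'wrist_force': array([-0.71323933, -0.41841236, -0.17893918]), 'torque': array([-0.0259099 ,  0.01941028, -0.02395588]), 'grip_force': 0.0, 'width': 1.001801411987458}
```

View pics/scene.png

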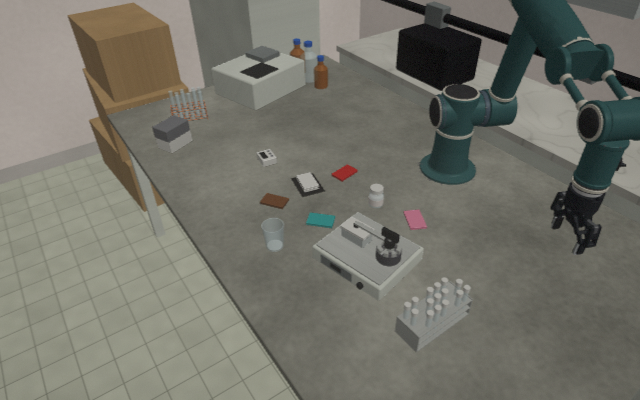

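View pics/side.png

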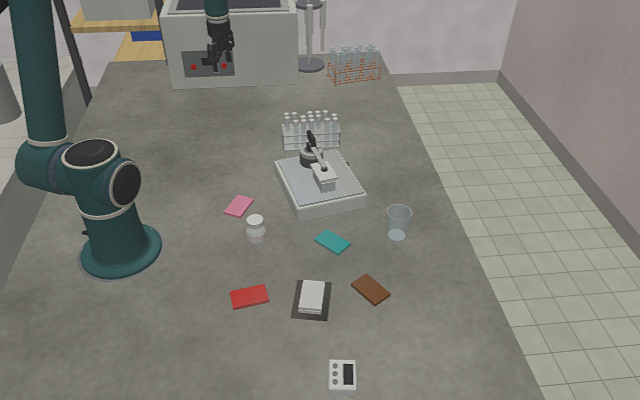

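The scene view shows the shaker at (368,250) with its white cover at (356,232) and the knob at (389,243). The pile is on a dark mat at (307,183).

Possible mix-ups:
- **Cover:** the white plate on the block, scene (356,232) and side (324,175). Look-alikes are pink (415,219) and turquoise (321,220).
- **Pile:** the white plates on the mat, scene (307,183) and side (312,294). Look-alikes are red (345,173), brown (274,200) and the timer (266,157).

I choose the white ones in both cases and will check them in one close crop.

```bash
python3 - <<'E'
import cv2,numpy as np
a=cv2.imread('pics/side.png');b=cv2.imread('pics/scene.png')
f=lambda im,x,y,w,h,s:cv2.resize(im[y:y+h,x:x+w],None,fx=s,fy=s,interpolation=cv2.INTER_CUBIC)
A=f(a,265,120,110,100,3.6); B=f(b,310,205,110,100,3.6)
C=f(a,272,265,110,64,3.6); D=f(b,280,160,110,64,3.6)
cv2.imwrite('pics/c1.png',np.vstack([np.hstack([A,B]),np.hstack([C,D])])[:600])
E
```

```text
(no output)
```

View pics/c1.png

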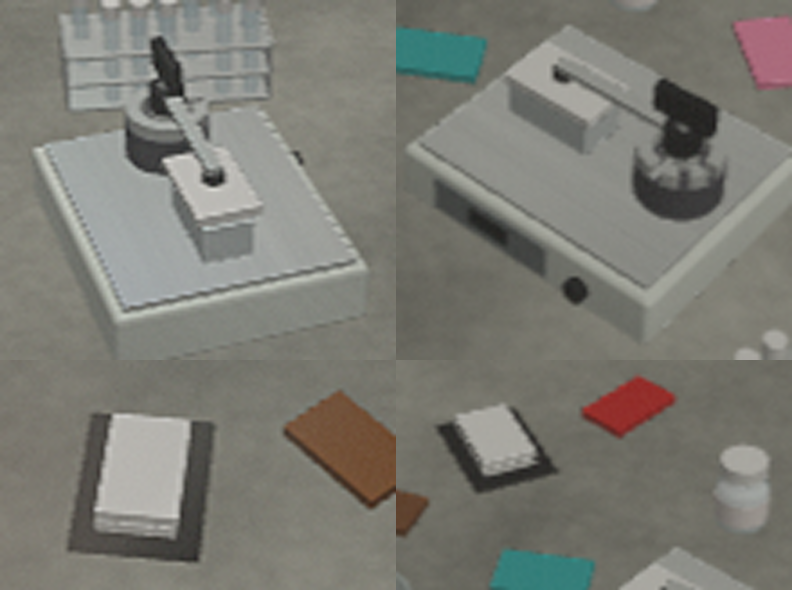

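The crop confirms both choices: the white cover plate is under the foot, and the two white plates are on the dark mat. Next I measure their corners.

```bash
cat > m.py <<'E'
from h import *
def P(tag,ox,oy,pts,z):
    w=np.array([world(tag,ox+(x-1.8)/3.6,oy+(y-1.8)/3.6,z) for x,y in pts])
    c=w.mean(0); e=[w[(i+1)%4]-w[i] for i in range(4)]
    print(tag,c.round(4),[(round(np.hypot(*v[:2]),4),round(np.degrees(np.arctan2(v[1],v[0])),1)) for v in e])
P('side',265,120,[(163,158),(230,150),(260,208),(197,218)],.114)
P('scene',310,205,[(112,80),(160,48),(216,108),(176,122)],.114)
P('side',265,120,[(35,150),(265,108),(365,265),(120,312)],.066)
P('scene',310,205,[(174,28),(398,155),(254,290),(14,148)],.066)
P('side',272,265,[(110,55),(190,57),(180,162),(95,155)],.024)
P('scene',280,160,[(60,50),(112,44),(142,98),(90,115)],.024)
for t in('side','scene'):
    # knob bar cloud: dark points z .14-.175 
    f=np.load(f'pics/{t}.npz');d=f['d'];v,u=np.mgrid[0:400,0:640];K=f['K'];T=np.linalg.inv(f['T'])
    p=np.stack([(u-K[0,2])/K[0,0]*d,-(v-K[1,2])/K[1,1]*d,-d,np.ones_like(d)],-1)@T.T
    for lo,hi,name in((.148,.19,'bar'),(.108,.12,'cover'),(.018,.03,'pile')):
        m=(d>0)&(p[...,2]>lo)&(p[...,2]<hi)&(abs(p[...,0]-.6)<.35)&(abs(p[...,1]-.1)<.45)
        n,l,s,c=cv2.connectedComponentsWithStats(m.astype(np.uint8))
        for i in range(1,n):
            if s[i,4]>25:
                q=p[l==i]; r=cv2.minAreaRect(q[:,:2].astype(np.float32)*1000)
                print(t,name,s[i],q.mean(0).round(3)[:3],q[:,2].max().round(3),np.round(r[0],0),np.round(r[1],0),round(r[2],0))
E
python3 m.py
```

```text
side [0.5749 0.1608 0.114 ] [(np.float64(0.0573), np.float64(6.0)), (np.float64(0.0842), np.float64(-80.3)), (np.float64(0.0526), np.float64(-171.0)), (np.float64(0.0874), np.float64(102.7))]
scene [0.587  0.1693 0.114 ] [(np.float64(0.0577), np.float64(-171.2)), (np.float64(0.0859), np.float64(84.3)), (np.float64(0.037), np.float64(-9.2)), (np.float64(0.0717), np.float64(-80.4))]
side [0.5655 0.1974 0.066 ] [(np.float64(0.2159), np.float64(12.2)), (np.float64(0.2411), np.float64(-78.0)), (np.float64(0.2075), np.float64(-169.0)), (np.float64(0.2366), np.float64(104.0))]
scene [0.571  0.2078 0.066 ] [(np.float64(0.2411), np.float64(102.0)), (np.float64(0.195), np.float64(12.6)), (np.float64(0.2424), np.float64(-74.9)), (np.float64(0.2081), np.float64(-167.7))]
side [ 0.5011 -0.2294  0.024 ] [(np.float64(0.0565), np.float64(-7.8)), (np.float64(0.0936), np.float64(-100.7)), (np.float64(0.0572), np.float64(168.1)), (np.float64(0.0896), np.float64(78.8))]
scene [ 0.5053 -0.222   0.024 ] [(np.float64(0.0553), np.float64(155.4)), (np.float64(0.1004), np.float64(74.1)), (np.float64(0.0584), 
[... 2385 characters left out ...]
 65.0
scene cover [411 309   7   6  34] [0.651 0.489 0.111] 0.116 [652. 488.] [13. 15.] 48.0
scene cover [427 310   7   7  37] [0.623 0.514 0.111] 0.114 [622. 513.] [19. 15.] 45.0
scene pile [296 172  22  18 238] [ 0.507 -0.225  0.023] 0.029 [ 506. -229.] [102.  57.] 77.0
scene pile [368 199  15   7  38] [0.385 0.023 0.024] 0.03 [384.  21.] [20. 49.] 47.0
scene pile [265 242  18   7  43] [0.779 0.002 0.024] 0.03 [779.   0.] [19. 54.] 57.0
scene pile [312 254  45  31 119] [0.683 0.197 0.024] 0.03 [685. 191.] [  8. 172.] 13.0
scene pile [362 257  60  43 162] [0.58  0.33  0.024] 0.03 [552. 331.] [ 55. 219.] 87.0
scene pile [395 324  23  24  79] [0.669 0.488 0.024] 0.03 [669. 488.] [ 7. 80.] 4.0
```

```bash
cat > go.py <<'E'
import sys
from h import *
from scipy.spatial.transform import Rotation as R
# usage: go.py x y z yaw_deg_of_tool_y (mod 180)
s=read_state(); M=R.from_rotvec(s['tcp_rot']).as_matrix(); p=s['tool_pos']
print('t',round(s['time'],2),'p',p.round(4),'q6',round(s['q'][5],3),'q1',round(s['q'][0],3),'ty',round(np.degrees(np.arctan2(M[1,1],M[0,1])),2),'tilt',np.degrees(np.arccos(-M[2,2])).round(2),'F',s['wrist_force'].round(1),'w',round(s['width'],3),'g',round(s['grip_force'],1))
if len(sys.argv)>4:
    x,y,z,a=map(float,sys.argv[1:5]); d=M.T@(np.array([x,y,z])-p)
    r=(np.degrees(np.arctan2(M[1,1],M[0,1]))-a+90)%180-90
    print('dx dy dz',d.round(4),'roll',round(r,2))
E
python3 go.py .551 .277 .28 12.5
```

```text
t 0.1 p [0.2822 0.6124 0.2301] q6 -0.037 q1 1.102 ty 65.26 tilt 0.12 F [-0.7 -0.4 -0.2] w 1.002 g 0.0
dx dy dz [-0.3845 -0.1923 -0.0495] roll 52.76
```

Request:
step_arm --commands '[{"fingers":-1,"dx":-0.04,"dy":-0.02,"dz":-0.04,"roll":6},{"fingers":-1,"dx":-0.09,"dy":-0.045,"dz":-0.05,"roll":14},{"fingers":-1,"dx":-0.14,"dy":-0.07,"dz":-0.05,"roll":22},{"fingers":-1,"dx":-0.19,"dy":-0.095,"dz":-0.05,"roll":30},{"fingers":-1,"dx":-0.24,"dy":-0.12,"dz":-0.05,"roll":38},{"fingers":-1,"dx":-0.29,"dy":-0.145,"dz":-0.05,"roll":45},{"fingers":-1,"dx":-0.34,"dy":-0.17,"dz":-0.05,"roll":52.8},{"fingers":-1,"dx":-0.3845,"dy":-0.1923,"dz":-0.05,"roll":52.8}]' --squeeze 40

```text
time: 1.1
tool_pos: [0.552, 0.2756, 0.2807]
tcp_rot: [-1.969, -2.448, 0.001]
wrist_force: [-0.3, 1.0, 0.2]
width: 1.002
grip_force: 0.0
```

Request:
step_arm --commands '[{"fingers":-1},{"fingers":-1}]'

```text
invalid input
```

```bash
python3 - <<'E'
from h import *
grab('wrist','w1')
E
python3 go.py .551 .277 .28 12.5
```

```text
t 1.15 p [0.5556 0.2707 0.2806] q6 0.204 q1 0.416 ty 12.24 tilt 0.3 F [ 2.7 -2.6  0.8] w 1.001 g 0.0
dx dy dz [ 0.0071 -0.0031  0.0006] roll -0.26
```

View pics/w1.png

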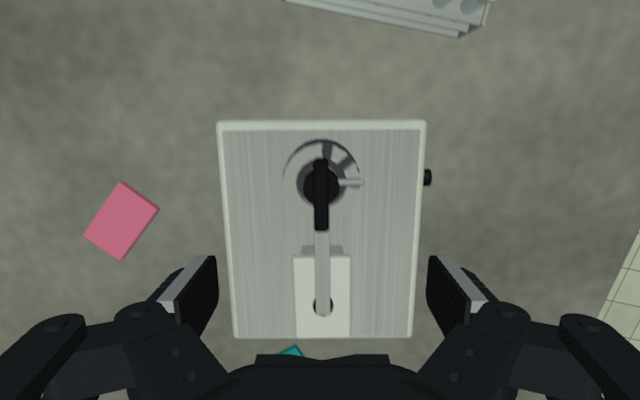

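The wrist view shows the bar aligned with the image columns, from (321,160) to (321,231). The cover's top edge runs (294,257) to (350,257) and its bottom edge (297,338) to (349,338). The tool was still settling, so I let it rest and measure again.

Request:
step_arm --commands '[{"fingers":-1,"dx":0,"dy":0,"dz":0,"roll":0},{"fingers":-1,"dx":0,"dy":0,"dz":0,"roll":0}]'

```text
time: 1.4
tool_pos: [0.5506, 0.278, 0.2809]
tcp_rot: [-1.966, -2.449, 0.001]
wrist_force: [-1.1, 0.4, -1.2]
width: 0.997
grip_force: 0.0
```

```bash
python3 - <<'E'
from h import *
grab('wrist','w2')
im=cv2.imread('pics/w2.png'); cv2.imwrite('pics/w2c.png',cv2.resize(im[110:350,200:440],None,fx=2.5,fy=2.5,interpolation=cv2.INTER_CUBIC))
print(calibration('wrist'))
E
python3 go.py .551 .277 .28 12.5
```

```text
{'intrinsics': array([[347.45342231,   0.        , 321.93559696],
       [  0.        , 347.45342231, 203.10080224],
       [  0.        ,   0.        ,   1.        ]]), 'world_to_cam': array([[ 0.97626299,  0.21658352, -0.00146413, -0.59693083],
       [-0.20954343,  0.9427761 , -0.25935455, -0.10151604],
       [-0.05479158,  0.25350505,  0.96578107, -0.46617149],
       [ 0.        ,  0.        ,  0.        ,  1.        ]])}
t 1.45 p [0.5504 0.2783 0.281 ] q6 0.209 q1 0.428 ty 12.53 tilt 0.04 F [-0.3  0.4  0.2] w 1.004 g 0.0
dx dy dz [-0.0014  0.0003  0.001 ] roll 0.03
```

View pics/w2c.png

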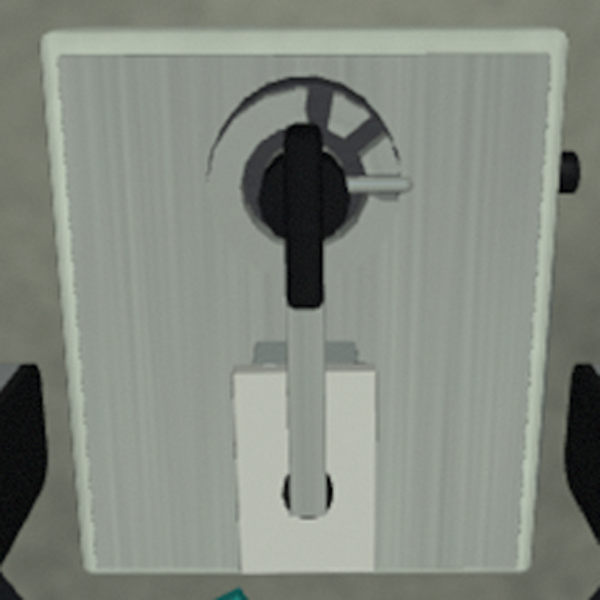

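```bash
python3 - <<'E'
from h import *
W=lambda x,y,z: world('w2',200+(x-.75)/2.5,110+(y-.75)/2.5,z)[:2]
ang=lambda v:np.degrees(np.arctan2(v[1],v[0])).round(2)
a,b=W(303,125,.168),W(305,303,.168); print('bar',(a+b)/2,np.linalg.norm(a-b),ang(a-b))
l,r=W(234,371,.114),W(376,367.5,.114); l2,r2=W(242,572,.114),W(373,572,.114)
print('cover edge',np.linalg.norm(l-r),ang(r-l),ang(l-l2),ang(r-r2)); m=(l+r)/2; e=(l-l2)+(r-r2);e/=np.linalg.norm(e);print('cover centre',m-.045*e,ang(e))
f=W(307,515,.132); print('arm end',f)
d=[W(57,53,.066),W(550,53,.066)]; print('deck top',np.linalg.norm(d[1]-d[0]),ang(d[1]-d[0]),(d[0]+d[1])/2)
E
```

```text
bar [0.54890009 0.2810262 ] 0.05537014425718605 103.06
cover edge 0.05459318091429611 14.03 103.35 102.89
cover centre [0.57517961 0.16511262] 103.12
arm end [0.5769495  0.15849548]
deck top 0.19864344080505392 12.47 [0.53912861 0.32247238]
```

```bash
python3 go.py .5495 .2795 .140 12.9
```

```text
t 1.45 p [0.5504 0.2783 0.281 ] q6 0.209 q1 0.428 ty 12.53 tilt 0.04 F [-0.3  0.4  0.2] w 1.004 g 0.0
dx dy dz [ 0.0013 -0.0006  0.141 ] roll -0.37
```

Request:
step_arm --commands '[{"fingers":-0.3,"dx":0.0013,"dy":-0.0006,"dz":0.03,"roll":-0.4},{"fingers":-0.3,"dx":0.0013,"dy":-0.0006,"dz":0.07,"roll":-0.4},{"fingers":-0.3,"dx":0.0013,"dy":-0.0006,"dz":0.1,"roll":-0.4},{"fingers":-0.3,"dx":0.0013,"dy":-0.0006,"dz":0.125,"roll":-0.4},{"fingers":-0.3,"dx":0.0013,"dy":-0.0006,"dz":0.137,"roll":-0.4},{"fingers":-0.3,"dx":0.0013,"dy":-0.0006,"dz":0.141,"roll":-0.4},{"fingers":0.3,"dx":0.0013,"dy":-0.0006,"dz":0.141,"roll":-0.4},{"fingers":0.5,"dx":0.0013,"dy":-0.0006,"dz":0.141,"roll":-0.4}]' --squeeze 60

```text
time: 2.45
tool_pos: [0.5512, 0.2791, 0.1417]
tcp_rot: [1.958, 2.455, 0.003]
wrist_force: [0.4, -0.6, -0.3]
width: 0.259
grip_force: 0.0
```

Request:
step_arm --commands '[{"fingers":1,"dx":0,"dy":0,"dz":0,"roll":0},{"fingers":1,"dx":0,"dy":0,"dz":0,"roll":0},{"fingers":1,"dx":0,"dy":0,"dz":0,"roll":0},{"fingers":1,"dx":0,"dy":0,"dz":0,"roll":0}]'

```text
time: 2.95
tool_pos: [0.55, 0.2787, 0.1417]
tcp_rot: [-1.959, -2.455, -0.0]
wrist_force: [-4.2, -0.4, 5.3]
width: 0.128
grip_force: 58.9
```

```bash
python3 go.py .5495 .2795 .140 12.9
```

```text
t 2.95 p [0.55   0.2787 0.1417] q6 0.204 q1 0.428 ty 12.85 tilt 0.04 F [-4.2 -0.4  5.3] w 0.128 g 58.9
dx dy dz [ 0.0009 -0.0003  0.0017] roll -0.05
```

Request:
step_arm --commands '[{"fingers":1,"dx":0,"dy":0,"dz":-0.004,"roll":0},{"fingers":1,"dx":0,"dy":0,"dz":-0.008,"roll":0},{"fingers":1,"dx":0,"dy":0,"dz":-0.012,"roll":0},{"fingers":1,"dx":0,"dy":0,"dz":-0.013,"roll":0},{"fingers":1,"dx":0,"dy":0,"dz":-0.013,"roll":0}]'

```text
time: 3.58
tool_pos: [0.5498, 0.2785, 0.1526]
tcp_rot: [-1.958, -2.455, 0.002]
wrist_force: [-0.0, 2.5, -9.8]
width: 0.132
grip_force: 58.4
```

Request:
step_arm --commands '[{"fingers":1,"dx":0,"dy":0,"dz":-0.0015,"roll":0},{"fingers":1,"dx":0,"dy":0,"dz":-0.0015,"roll":-5},{"fingers":1,"dx":0,"dy":0,"dz":-0.0015,"roll":-11},{"fingers":1,"dx":0,"dy":0,"dz":-0.0015,"roll":-17},{"fingers":1,"dx":0,"dy":0,"dz":-0.0015,"roll":-24},{"fingers":1,"dx":0,"dy":0,"dz":-0.0015,"roll":-31},{"fingers":1,"dx":0,"dy":0,"dz":-0.0015,"roll":-36},{"fingers":1,"dx":0,"dy":0,"dz":-0.0015,"roll":-40}]'

```text
time: 4.58
tool_pos: [0.5491, 0.2781, 0.154]
tcp_rot: [-0.996, -2.977, 0.003]
wrist_force: [-3.1, 1.0, -11.6]
width: 0.125
grip_force: 58.3
```

```bash
python3 go.py .5495 .2795 .140 93
```

```text
t 4.58 p [0.5491 0.2781 0.154 ] q6 -0.497 q1 0.428 ty 52.99 tilt 0.18 F [ -3.1   1.  -11.6] w 0.125 g 58.3
dx dy dz [0.0005 0.0014 0.014 ] roll -40.01
```

Request:
step_arm --commands '[{"fingers":1,"dx":0,"dy":0,"dz":0,"roll":-5},{"fingers":1,"dx":0,"dy":0,"dz":0,"roll":-11},{"fingers":1,"dx":0,"dy":0,"dz":0,"roll":-18},{"fingers":1,"dx":0,"dy":0,"dz":0,"roll":-25},{"fingers":1,"dx":0,"dy":0,"dz":0,"roll":-32},{"fingers":1,"dx":0,"dy":0,"dz":0,"roll":-37},{"fingers":1,"dx":0,"dy":0,"dz":0,"roll":-40.2},{"fingers":1,"dx":0,"dy":0,"dz":0,"roll":-40.2}]'

```text
time: 5.58
tool_pos: [0.5488, 0.2774, 0.1537]
tcp_rot: [0.083, -3.137, 0.004]
wrist_force: [-4.1, -1.7, -11.7]
width: 0.128
grip_force: 58.4
```

```bash
python3 go.py .5495 .2795 .140 93
```

```text
t 5.58 p [0.5488 0.2774 0.1537] q6 -1.195 q1 0.428 ty 93.03 tilt 0.26 F [ -4.1  -1.7 -11.7] w 0.128 g 58.4
dx dy dz [-0.0009  0.0021  0.0137] roll 0.03
```

Request:
step_arm --commands '[{"fingers":1,"dx":0,"dy":0,"dz":0.004,"roll":0},{"fingers":1,"dx":0,"dy":0,"dz":0.008,"roll":0},{"fingers":1,"dx":0,"dy":0,"dz":0.012,"roll":0},{"fingers":1,"dx":0,"dy":0,"dz":0.0145,"roll":0},{"fingers":1,"dx":0,"dy":0,"dz":0.0145,"roll":0}]'

```text
time: 6.2
tool_pos: [0.5491, 0.2776, 0.1418]
tcp_rot: [0.082, -3.138, 0.003]
wrist_force: [-9.8, -4.4, -0.1]
width: 0.13
grip_force: 60.1
```

```bash
python3 go.py .5495 .2795 .140 93
```

```text
t 6.2 p [0.5491 0.2776 0.1418] q6 -1.195 q1 0.428 ty 93.0 tilt 0.2 F [-9.8 -4.4 -0.1] w 0.13 g 60.1
dx dy dz [-0.0005  0.0019  0.0018] roll 0.0
```

Request:
step_arm --commands '[{"fingers":0.2,"dx":0,"dy":0,"dz":0,"roll":0},{"fingers":-0.3,"dx":0,"dy":0,"dz":0,"roll":0},{"fingers":-0.3,"dx":0,"dy":0,"dz":0,"roll":0},{"fingers":-0.3,"dx":0,"dy":0,"dz":-0.02,"roll":0},{"fingers":-0.5,"dx":0,"dy":0,"dz":-0.06,"roll":8},{"fingers":-1,"dx":0,"dy":0,"dz":-0.1,"roll":18},{"fingers":-1,"dx":0,"dy":0,"dz":-0.14,"roll":27},{"fingers":-1,"dx":0,"dy":0,"dz":-0.14,"roll":35}]'

```text
time: 7.2
tool_pos: [0.5532, 0.2799, 0.2878]
tcp_rot: [0.869, 3.01, 0.011]
wrist_force: [0.6, 1.3, 0.0]
width: 1.001
grip_force: 0.0
```

```bash
python3 go.py .596 .09 .27 13
```

```text
t 7.2 p [0.5532 0.2799 0.2878] q6 -0.58 q1 0.428 ty 57.79 tilt 0.65 F [0.6 1.3 0. ] w 1.001 g 0.0
dx dy dz [-0.1374 -0.138   0.0173] roll 44.79
```

```bash
python3 go.py .5755 .164 .28 13
```

```text
t 7.2 p [0.5532 0.2799 0.2878] q6 -0.58 q1 0.428 ty 57.79 tilt 0.65 F [0.6 1.3 0. ] w 1.001 g 0.0
dx dy dz [-0.0806 -0.0862  0.0075] roll 44.79
```

Request:
step_arm --commands '[{"fingers":-1,"dx":-0.02,"dy":-0.02,"dz":0.006,"roll":9},{"fingers":-1,"dx":-0.04,"dy":-0.042,"dz":0.006,"roll":18},{"fingers":-1,"dx":-0.06,"dy":-0.064,"dz":0.006,"roll":27},{"fingers":-1,"dx":-0.08,"dy":-0.086,"dz":0.006,"roll":36},{"fingers":-1,"dx":-0.08,"dy":-0.086,"dz":0.006,"roll":45},{"fingers":-1,"dx":-0.08,"dy":-0.086,"dz":0.006,"roll":45},{"fingers":-1,"dx":-0.08,"dy":-0.086,"dz":0.006,"roll":45}]'

```text
time: 8.07
tool_pos: [0.573, 0.1636, 0.2752]
tcp_rot: [1.95, 2.462, 0.002]
wrist_force: [-0.3, -0.2, -0.2]
width: 1.0
grip_force: 0.0
```

```bash
python3 - <<'E'
from h import *
grab('wrist','w3')
im=cv2.imread('pics/w3.png'); cv2.imwrite('pics/w3c.png',cv2.resize(im[40:280,180:480],None,fx=2.5,fy=2.5,interpolation=cv2.INTER_CUBIC))
f=np.load('pics/w3.npz'); d=f['d']
E
python3 go.py .5755 .164 .28 13
```

```text
t 8.12 p [0.5729 0.1637 0.275 ] q6 0.006 q1 0.237 ty 13.21 tilt 0.05 F [ 0.9 -0.8 -0.3] w 0.998 g 0.0
dx dy dz [-0.0003  0.0026 -0.005 ] roll 0.21
```

View pics/w3c.png

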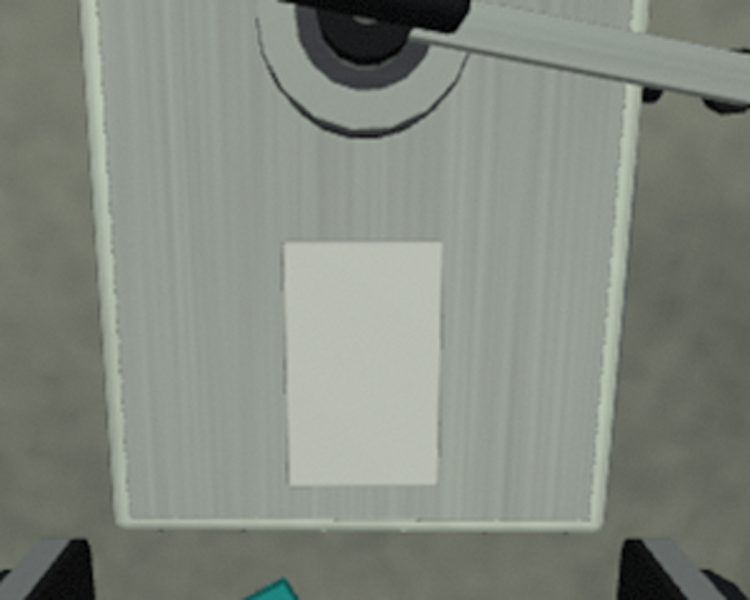

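The cover is free, with crop corners (284,242), (442,242), (438,485) and (289,485). The arm now points clear to the right, at about 80° to its locked direction. I compute the centre next.

```bash
python3 - <<'E'
from h import *
W=lambda x,y,z: world('w3',180+(x-.75)/2.5,40+(y-.75)/2.5,z)[:2]
ang=lambda v:np.degrees(np.arctan2(v[1],v[0])).round(2)
c=[W(*p,.114) for p in((284,242),(442,242),(438,485),(289,485))]
print(np.mean(c,0).round(4),[(np.linalg.norm(c[(i+1)%4]-c[i]).round(4),ang(c[(i+1)%4]-c[i])) for i in range(4)])
f=np.load('pics/w3.npz'); d=f['d'];v,u=np.mgrid[0:400,0:640];K=f['K'];T=np.linalg.inv(f['T'])
p=(np.stack([(u-K[0,2])/K[0,0]*d,-(v-K[1,2])/K[1,1]*d,-d,np.ones_like(d)],-1)@T.T)[...,:3]
m=p[150:225,300:350].reshape(-1,3); print('cover z',np.median(m[:,2]))
b=p[40:55,:]; k=p[(d>0)&(p[...,2]>.16)&(p[...,2]<.18)&(v<100)&(abs(u-330)<60)];print('bar top z',np.median(k[:,2]),len(k))
h=np.radians(13.2); 
a1,a2=W(470,17,.132),W(750,73,.132); print('arm dir',ang(a2-a1))
k=p[(d>0)&(p[...,2]>.12)&(p[...,2]<.14)&(v<85)&(u>380)&(u<480)];print('arm z',np.median(k[:,2]),len(k))
E
python3 go.py .5755 .164 .28 13
```

```text
[0.5755 0.1641] [(np.float64(0.0543), np.float64(13.2)), (np.float64(0.0886), np.float64(-76.27)), (np.float64(0.0552), np.float64(-166.81)), (np.float64(0.0886), np.float64(103.18))]
cover z 0.11350692111037983
bar top z 0.1670361307849797 1733
arm dir 2.81
arm z 0.13131114590811535 2162
t 8.12 p [0.5729 0.1637 0.275 ] q6 0.006 q1 0.237 ty 13.21 tilt 0.05 F [ 0.9 -0.8 -0.3] w 0.998 g 0.0
dx dy dz [-0.0003  0.0026 -0.005 ] roll 0.21
```

Request:
step_arm --commands '[{"fingers":-1,"dx":0,"dy":0.0026,"dz":0.04,"roll":0.1},{"fingers":-1,"dx":0,"dy":0.0026,"dz":0.08,"roll":0.1},{"fingers":-1,"dx":0,"dy":0.0026,"dz":0.12,"roll":0.1},{"fingers":-1,"dx":0,"dy":0.0026,"dz":0.15,"roll":0.1},{"fingers":-1,"dx":0,"dy":0.0026,"dz":0.17,"roll":0.1},{"fingers":-1,"dx":0,"dy":0.0026,"dz":0.178,"roll":0.1},{"fingers":-1,"dx":0,"dy":0.0026,"dz":0.178,"roll":0.1},{"fingers":-0.6,"dx":0,"dy":0.0026,"dz":0.178,"roll":0.1}]' --squeeze 30

```text
time: 9.12
tool_pos: [0.5765, 0.1642, 0.0978]
tcp_rot: [1.955, 2.457, 0.003]
wrist_force: [0.4, -0.2, -0.1]
width: 0.818
grip_force: 0.0
```

Request:
step_arm --commands '[{"fingers":0,"dx":0,"dy":0,"dz":0,"roll":0},{"fingers":0,"dx":0,"dy":0,"dz":0,"roll":0},{"fingers":0.2,"dx":0,"dy":0,"dz":0,"roll":0},{"fingers":0.2,"dx":0,"dy":0,"dz":0,"roll":0}]'

```text
time: 9.62
tool_pos: [0.5765, 0.1642, 0.098]
tcp_rot: [1.956, 2.457, 0.003]
wrist_force: [0.7, -0.4, 6.2]
width: 0.646
grip_force: 33.3
```

```bash
python3 go.py .5755 .164 .097 13.2
```

```text
t 9.62 p [0.5765 0.1642 0.098 ] q6 0.01 q1 0.236 ty 12.96 tilt 0.16 F [ 0.7 -0.4  6.2] w 0.646 g 33.3
dx dy dz [ 0.0001 -0.001   0.0009] roll -0.24
```

Request:
step_arm --commands '[{"fingers":0.2,"dx":0,"dy":0,"dz":-0.006,"roll":0},{"fingers":0.2,"dx":0,"dy":0,"dz":-0.016,"roll":0},{"fingers":0.2,"dx":0,"dy":0,"dz":-0.032,"roll":0},{"fingers":0.2,"dx":0,"dy":0,"dz":-0.055,"roll":0},{"fingers":0.2,"dx":0,"dy":0,"dz":-0.08,"roll":0},{"fingers":0.2,"dx":0,"dy":0,"dz":-0.1,"roll":0},{"fingers":0.2,"dx":0,"dy":0,"dz":-0.11,"roll":0},{"fingers":0.2,"dx":0,"dy":0,"dz":-0.11,"roll":0}]'

```text
time: 10.62
tool_pos: [0.5758, 0.164, 0.2073]
tcp_rot: [1.956, 2.457, 0.002]
wrist_force: [0.2, 0.6, -1.3]
width: 0.644
grip_force: 32.6
```

```bash
python3 - <<'E'
from h import *
grab('wrist','w4')
f=np.load('pics/w4.npz'); d=f['d'];v,u=np.mgrid[0:400,0:640];K=f['K'];T=np.linalg.inv(f['T'])
p=(np.stack([(u-K[0,2])/K[0,0]*d,-(v-K[1,2])/K[1,1]*d,-d,np.ones_like(d)],-1)@T.T)[...,:3]
im=f['im']; m=(im.min(2)>150)&(d<.35)&(d>.1)
q=p[m]; print(len(q), q.min(0),q.max(0))
A=np.c_[q[:,:2],np.ones(len(q))]; print(np.linalg.lstsq(A,q[:,2],rcond=None)[0])
E
python3 go.py .503 -.228 .20 -12.5
```

```text
29783 [ 0.34570181 -0.01370473  0.03215919] [0.69605135 0.32924928 0.22499509]
[ 0.5504141  -0.07735913 -0.09673946]
t 10.68 p [0.5751 0.1638 0.2061] q6 0.01 q1 0.236 ty 12.96 tilt 0.01 F [ 0.1  0.  -2.3] w 0.649 g 32.6
dx dy dz [-0.3657 -0.1581  0.0062] roll 25.46
```

View pics/w4.png

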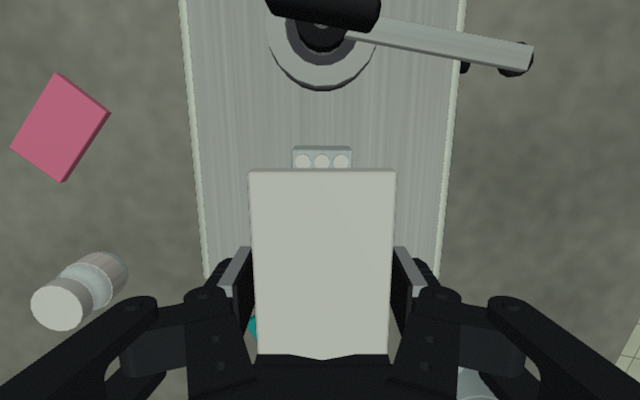

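The plate is held level and square at (249–396, 171–355), and the block's tubes stay behind at (322,160). Next I carry it just past the pile, so that the wrist camera sees the pile beyond the plate.

```bash
cat > plate.py <<'E'
import sys
from h import *
from scipy.spatial.transform import Rotation as R
t=sys.argv[1]; f=np.load(f'pics/{t}.npz'); d=f['d'];v,u=np.mgrid[0:400,0:640];K=f['K'];T=np.linalg.inv(f['T'])
p=(np.stack([(u-K[0,2])/K[0,0]*d,-(v-K[1,2])/K[1,1]*d,-d,np.ones_like(d)],-1)@T.T)[...,:3]
q=p[185:340,265:380].reshape(-1,3); c=q.mean(0); n=np.linalg.svd(q-c,full_matrices=False)[2][2]; n*=np.sign(n[2])
s=read_state(); M=R.from_rotvec(s['tcp_rot']).as_matrix()
print('plate z',np.median(q[:,2]),'normal in tool',M.T@n,'tcp z',s['tool_pos'][2])
z=np.median(q[:,2])
a,b=[world(t,x,y,z) for x,y in((249,171),(396,171))]
print('edge in tool',M.T@(a-s['tool_pos']),M.T@(b-s['tool_pos']))
E
python3 plate.py w4; python3 go.py .475 -.355 .20 -12.5
```

```text
plate z 0.22273183017731676 normal in tool [-0.10526107  0.0019468  -0.99444272] tcp z 0.2061252406817682
edge in tool [ 0.04473265 -0.0264608  -0.01660241] [ 0.04470886  0.02763321 -0.01661316]
t 10.68 p [0.5751 0.1638 0.2061] q6 0.01 q1 0.236 ty 12.96 tilt 0.01 F [ 0.1  0.  -2.3] w 0.649 g 32.6
dx dy dz [-0.4832 -0.2139  0.0062] roll 25.46
```

```bash
cat >> plate.py <<'E'
for r in range(172,352,20):
    w=p[r,270:375]; w=w[np.isfinite(w[:,2])]; print(r,np.median((M.T@(w-s['tool_pos']).T).T,0).round(4), (d[r,270:375]==0).sum())
E
python3 plate.py w4
```

```text
plate z 0.22273183017731676 normal in tool [-0.10526107  0.0019468  -0.99444272] tcp z 0.2061252406817682
edge in tool [ 0.04473265 -0.0264608  -0.01660241] [ 0.04470886  0.02763321 -0.01661316]
172 [ 0.0442  0.0002 -0.0159] 1
192 [ 0.0368  0.0004 -0.0166] 1
212 [ 0.029   0.0002 -0.0167] 1
232 [ 0.0209  0.0004 -0.0166] 0
252 [ 0.0127  0.0004 -0.0167] 1
272 [ 0.0041  0.0004 -0.0166] 0
292 [-0.0049  0.0002 -0.0165] 1
312 [-0.0139  0.0004 -0.0166] 0
332 [-0.0235  0.0004 -0.0166] 1
```

Request:
step_arm --commands '[{"fingers":0.2,"dx":-0.01,"dy":-0.004,"dz":0,"roll":0.5},{"fingers":0.2,"dx":-0.03,"dy":-0.013,"dz":0,"roll":1.5},{"fingers":0.2,"dx":-0.06,"dy":-0.027,"dz":0,"roll":3},{"fingers":0.2,"dx":-0.095,"dy":-0.042,"dz":0,"roll":5},{"fingers":0.2,"dx":-0.13,"dy":-0.058,"dz":0,"roll":7},{"fingers":0.2,"dx":-0.165,"dy":-0.073,"dz":0,"roll":9},{"fingers":0.2,"dx":-0.2,"dy":-0.089,"dz":0,"roll":11},{"fingers":0.2,"dx":-0.235,"dy":-0.104,"dz":0,"roll":13}]'

```text
time: 11.68
tool_pos: [0.525, -0.0908, 0.2057]
tcp_rot: [-2.225, -2.217, 0.002]
wrist_force: [0.2, 0.4, -2.4]
width: 0.649
grip_force: 32.5
```

```bash
python3 go.py .475 -.355 .20 -12.5
```

```text
t 11.68 p [ 0.525  -0.0908  0.2057] q6 -0.214 q1 -0.218 ty -0.19 tilt 0.07 F [ 0.2  0.4 -2.4] w 0.649 g 32.5
dx dy dz [-0.2643 -0.0491  0.0058] roll 12.31
```

Request:
step_arm --commands '[{"fingers":0.2,"dx":-0.035,"dy":-0.007,"dz":0,"roll":2},{"fingers":0.2,"dx":-0.075,"dy":-0.014,"dz":0,"roll":4},{"fingers":0.2,"dx":-0.115,"dy":-0.021,"dz":0,"roll":6},{"fingers":0.2,"dx":-0.155,"dy":-0.029,"dz":0,"roll":8},{"fingers":0.2,"dx":-0.195,"dy":-0.036,"dz":0,"roll":10},{"fingers":0.2,"dx":-0.225,"dy":-0.042,"dz":0,"roll":11.5},{"fingers":0.2,"dx":-0.245,"dy":-0.046,"dz":0,"roll":12.3},{"fingers":0.2,"dx":-0.255,"dy":-0.047,"dz":0,"roll":12.3}]'

```text
time: 12.68
tool_pos: [0.4784, -0.3445, 0.2059]
tcp_rot: [-2.448, -1.967, 0.0]
wrist_force: [0.4, -0.2, -1.0]
width: 0.65
grip_force: 32.5
```

Request:
step_arm --commands '[{"fingers":0.2,"dx":0,"dy":0,"dz":0,"roll":0},{"fingers":0.2,"dx":0,"dy":0,"dz":0,"roll":0},{"fingers":0.2,"dx":0,"dy":0,"dz":0,"roll":0}]'

```text
time: 13.05
tool_pos: [0.4798, -0.3425, 0.2063]
tcp_rot: [-2.446, -1.971, -0.0]
wrist_force: [-0.9, 0.0, -0.8]
width: 0.647
grip_force: 32.5
```

```bash
python3 - <<'E'
from h import *
grab('wrist','w5')
E
python3 go.py .503 -.228 .20 -12.5; python3 plate.py w5|tail -9
```

```text
t 13.1 p [ 0.4798 -0.3425  0.2063] q6 -0.448 q1 -0.662 ty -12.27 tilt 0.01 F [-0.4  0.  -2.2] w 0.646 g 32.5
dx dy dz [ 0.1169 -0.0016  0.0063] roll 0.23
172 [ 0.0441 -0.0006 -0.0147] 1
192 [ 0.0366 -0.0006 -0.0154] 0
212 [ 0.0289 -0.0006 -0.0155] 0
232 [ 0.0208 -0.0006 -0.0154] 0
252 [ 0.0125 -0.0005 -0.0154] 1
272 [ 0.0039 -0.0006 -0.0154] 1
292 [-0.0049 -0.0006 -0.0156] 0
312 [-0.0141 -0.0005 -0.0155] 2
332 [-0.0236 -0.0006 -0.0155] 0
```

View pics/w5.png

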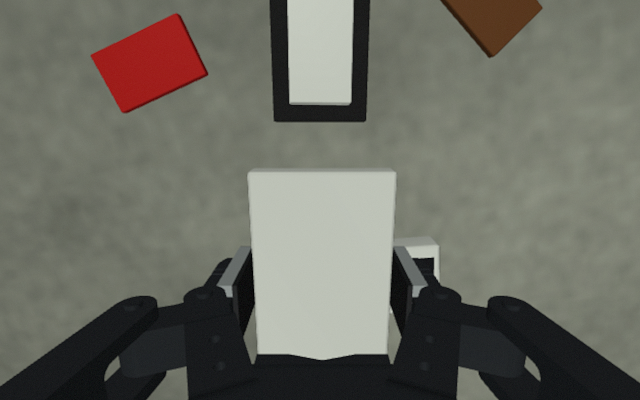

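The pile's near edge runs (289,102) to (351,102), aligned with the held plate, and the far end is cut off. I fit its edges in code.

```bash
cat > pile.py <<'E'
from h import *
from scipy.spatial.transform import Rotation as R
import sys
t='w5'; im=np.load('pics/w5.npz')['im'].astype(float).mean(2)
L=[];Rr=[]
def cross(x,lev=110):  # subpixel crossing
    i=np.where((x[:-1]-lev)*(x[1:]-lev)<0)[0]; return i+(lev-x[i])/(x[i+1]-x[i])
for r in range(2,98,2):
    c=cross(im[r,278:364])+278; L.append((c[0],r)); Rr.append((c[-1],r))
W=lambda q:np.array([world(t,x+0,y,.024)[:2] if 0 else W1(x,y) for x,y in q])
f=np.load('pics/w5.npz');K=f['K'];T=np.linalg.inv(f['T'])
def W1(u,v,z=.024):
    r=T[:3,:3]@np.array([(u-K[0,2])/K[0,0],-(v-K[1,2])/K[1,1],-1]); o=T[:3,3]; return (o+(z-o[2])/r[2]*r)[:2]
l,r=W(L),W(Rr)
s=read_state(); M=R.from_rotvec(s['tcp_rot']).as_matrix(); p=s['tool_pos'][:2]
A=M[:2,:2]
lt,rt=(l-p)@A,(r-p)@A   # tool xy
pl,pr=np.polyfit(lt[:,0],lt[:,1],1),np.polyfit(rt[:,0],rt[:,1],1)
print('angles deg',np.degrees(np.arctan([pl[0],pr[0]])),'res',np.std(np.polyval(pl,lt[:,0])-lt[:,1]),'width',np.mean(rt[:,1]-lt[:,1]))
col=im[90:125,305:335].mean(1); print(col.round(0))
for row in(102,103,104): print(row,(W1(320,row)-p)@A)
x=(W1(320,102.5)-p)@A; xc=x[0]+.045
print('centre in tool',xc,(np.polyval(pl,xc)+np.polyval(pr,xc))/2)
E
python3 pile.py
```

```text
angles deg [0.18042436 1.42722123] res 0.00010867061308359477 width 0.05439475400615887
[191. 191. 191. 191. 191. 191. 191. 191. 191. 191. 192. 187. 159. 138.
 129.  42.  24.  27.  28.  27.  27.  27.  27.  27.  27.  27.  28.  28.
  27.  26.  22.  43.  93. 121. 118.]
102 [ 0.07300021 -0.00251383]
103 [ 0.07213862 -0.00251531]
104 [ 0.07127579 -0.0025168 ]
centre in tool 0.11756956710752274 -0.0031038354096835988
```

Request:
step_arm --commands '[{"fingers":0.2,"dx":0.015,"dy":-0.0035,"dz":0,"roll":0.8},{"fingers":0.2,"dx":0.035,"dy":-0.0035,"dz":0,"roll":0.8},{"fingers":0.2,"dx":0.05,"dy":-0.0035,"dz":0,"roll":0.8},{"fingers":0.2,"dx":0.05,"dy":-0.0035,"dz":0,"roll":0.8},{"fingers":0.2,"dx":0.05,"dy":-0.0035,"dz":0,"roll":0.8}]'

```text
time: 13.72
tool_pos: [0.4869, -0.2937, 0.2064]
tcp_rot: [2.46, 1.953, -0.0]
wrist_force: [-0.4, -0.7, -1.0]
width: 0.645
grip_force: 32.5
```

```bash
python3 - <<'E'
from h import *
grab('wrist','w6')
im=cv2.imread('pics/w6.png'); cv2.imwrite('pics/w6c.png',cv2.resize(im[20:190,230:415],None,fx=3.5,fy=3.5,interpolation=cv2.INTER_CUBIC)[:595])
E
python3 go.py .502 -.228 .20 -12.5
```

```text
t 13.78 p [ 0.4868 -0.294   0.2064] q6 -0.358 q1 -0.587 ty -13.13 tilt 0.03 F [ 0.1 -0.3 -1.7] w 0.649 g 32.5
dx dy dz [ 0.0677 -0.0002  0.0063] roll -0.63
```

View pics/w6c.png

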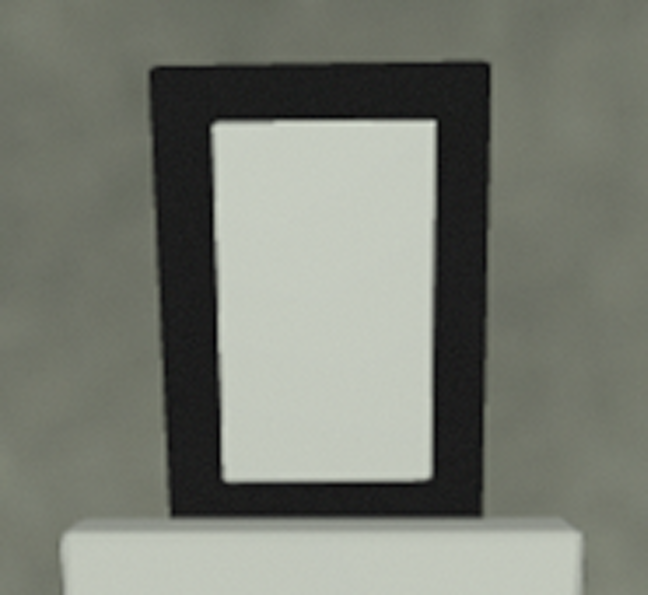

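The whole pile shows, with crop corners TL (211,121), TR (437,120), BR (433,480) and BL (222,482). The held plate's front corners are at (62,533) and (582,533).

```bash
cat > pile2.py <<'E'
from h import *
from scipy.spatial.transform import Rotation as R
f=np.load('pics/w6.npz');K=f['K'];T=np.linalg.inv(f['T']);im=f['im'].astype(float).mean(2)
s=read_state(); M=R.from_rotvec(s['tcp_rot']).as_matrix(); p=s['tool_pos']
def W1(u,v,z):
    r=T[:3,:3]@np.array([(u-K[0,2])/K[0,0],-(v-K[1,2])/K[1,1],-1]); o=T[:3,3]; return (M.T@(o+(z-o[2])/r[2]*r-p))[:2]
def cross(x,lev=110):
    i=np.where((x[:-1]-lev)*(x[1:]-lev)<0)[0]; return i+(lev-x[i])/(x[i+1]-x[i])
def fit(pts,ax):
    w=np.array(pts); return np.polyfit(w[:,ax],w[:,1-ax],1)
L=[];Rr=[];Tt=[];B=[]
for r in range(62,150,2):
    c=cross(im[r,280:365])+280; L.append(W1(c[0],r,.024)); Rr.append(W1(c[-1],r,.024))
for c in range(298,348,2):
    x=cross(im[45:163,c])+45; Tt.append(W1(c,x[0],.024)); B.append(W1(c,x[1],.024))
l,r,t,b=fit(L,0),fit(Rr,0),fit(Tt,1),fit(B,1)
print('angles L R',np.degrees(np.arctan([l[0],r[0]])),'T B',-np.degrees(np.arctan([t[0],b[0]])))
yt,yb=np.polyval(t,0),np.polyval(b,0); xc=(yt+yb)/2
yl,yr=np.polyval(l,xc),np.polyval(r,xc)
print('len',yt-yb,'wid',yr-yl,'centre tool',xc,(yl+yr)/2, 'world',(p+M@np.array([xc,(yl+yr)/2,0])).round(4))
z=p[2]+.0162
a,c=W1(230+62/3.5,20+533/3.5,z),W1(230+582/3.5,20+533/3.5,z); print('held front corners',a,c)
E
python3 pile2.py
```

```text
angles L R [-0.54188598 -0.54558335] T B [-0.44965784 -0.24678877]
len 0.08956517515383164 wid 0.05563721403879318 centre tool 0.06843881795043859 -0.00020236729651327938 world [ 0.5022 -0.2273  0.2063]
held front corners [ 0.04442261 -0.02782024] [0.04444367 0.02661522]
```

Request:
step_arm --commands '[{"fingers":0.2,"dx":0.015,"dy":0.0003,"dz":0.005,"roll":-0.5},{"fingers":0.2,"dx":0.035,"dy":0.0003,"dz":0.02,"roll":-0.5},{"fingers":0.2,"dx":0.055,"dy":0.0003,"dz":0.045,"roll":-0.5},{"fingers":0.2,"dx":0.066,"dy":0.0003,"dz":0.075,"roll":-0.5},{"fingers":0.2,"dx":0.069,"dy":0.0003,"dz":0.105,"roll":-0.5},{"fingers":0.2,"dx":0.069,"dy":0.0003,"dz":0.135,"roll":-0.5},{"fingers":0.2,"dx":0.069,"dy":0.0003,"dz":0.155,"roll":-0.5},{"fingers":0.2,"dx":0.069,"dy":0.0003,"dz":0.165,"roll":-0.5}]'

```text
time: 14.78
tool_pos: [0.5012, -0.2248, 0.0388]
tcp_rot: [-2.449, -1.962, 0.002]
wrist_force: [-0.3, -0.4, -1.7]
width: 0.649
grip_force: 32.5
```

Request:
step_arm --commands '[{"fingers":0.2,"dx":0,"dy":0,"dz":0,"roll":0},{"fingers":0.2,"dx":0,"dy":0,"dz":0,"roll":0},{"fingers":0.2,"dx":0,"dy":0,"dz":0,"roll":0}]'

```text
time: 15.15
tool_pos: [0.5036, -0.2271, 0.0424]
tcp_rot: [2.451, 1.962, 0.001]
wrist_force: [0.1, -0.3, -1.1]
width: 0.647
grip_force: 32.5
```

```bash
python3 go.py .5024 -.2267 .018 -12.6
```

```text
t 15.15 p [ 0.5036 -0.2271  0.0424] q6 -0.248 q1 -0.469 ty -12.64 tilt 0.12 F [ 0.1 -0.3 -1.1] w 0.647 g 32.5
dx dy dz [ 0.0002 -0.0013  0.0244] roll -0.04
```

Request:
step_arm --commands '[{"fingers":0.2,"dx":0,"dy":-0.0008,"dz":0.005,"roll":0},{"fingers":0.2,"dx":0,"dy":-0.0008,"dz":0.011,"roll":0},{"fingers":0.2,"dx":0,"dy":-0.0008,"dz":0.016,"roll":0},{"fingers":0.2,"dx":0,"dy":-0.0008,"dz":0.02,"roll":0},{"fingers":0.2,"dx":0,"dy":-0.0008,"dz":0.0225,"roll":0},{"fingers":0.2,"dx":0,"dy":-0.0008,"dz":0.0225,"roll":0},{"fingers":0.2,"dx":0,"dy":-0.0008,"dz":0.0225,"roll":0}]'

```text
time: 16.02
tool_pos: [0.5023, -0.2266, 0.0198]
tcp_rot: [2.452, 1.963, 0.0]
wrist_force: [-2.8, 1.6, 5.9]
width: 0.646
grip_force: 38.2
```

```bash
python3 go.py .5029 -.2268 .018 -12.6
```

```text
t 16.02 p [ 0.5023 -0.2266  0.0198] q6 -0.249 q1 -0.469 ty -12.64 tilt 0.02 F [-2.8  1.6  5.9] w 0.646 g 38.2
dx dy dz [-0.0001  0.0006  0.0018] roll -0.04
```

Request:
step_arm --commands '[{"fingers":-0.35,"dx":0,"dy":0,"dz":0,"roll":0},{"fingers":-0.5,"dx":0,"dy":0,"dz":0,"roll":0},{"fingers":-0.8,"dx":0,"dy":0,"dz":0,"roll":0},{"fingers":-0.9,"dx":0,"dy":0,"dz":0,"roll":0},{"fingers":-0.9,"dx":0,"dy":0,"dz":0,"roll":0}]'

```text
time: 16.65
tool_pos: [0.5019, -0.2265, 0.0187]
tcp_rot: [-2.452, -1.963, 0.0]
wrist_force: [-0.1, -0.4, 0.4]
width: 0.95
grip_force: 0.0
```

Request:
step_arm --commands '[{"fingers":-0.9,"dx":0,"dy":0,"dz":-0.01,"roll":0},{"fingers":-0.9,"dx":0,"dy":0,"dz":-0.03,"roll":0},{"fingers":-0.9,"dx":0,"dy":0,"dz":-0.06,"roll":0},{"fingers":-0.9,"dx":0,"dy":0,"dz":-0.1,"roll":0},{"fingers":-0.9,"dx":0,"dy":0,"dz":-0.14,"roll":0},{"fingers":-0.9,"dx":0,"dy":0,"dz":-0.17,"roll":0},{"fingers":-0.9,"dx":0,"dy":0,"dz":-0.18,"roll":0},{"fingers":-0.9,"dx":0,"dy":0,"dz":-0.18,"roll":0}]'

```text
time: 17.65
tool_pos: [0.5022, -0.2266, 0.1994]
tcp_rot: [2.451, 1.963, 0.001]
wrist_force: [-0.1, 0.9, -0.2]
width: 0.949
grip_force: 0.0
```

```bash
python3 go.py; python3 - <<'E'
from h import *
for n in('wrist','side','scene'): grab(n,'f_'+n)
g=lambda t,x,y,w,h:cv2.resize(cv2.imread(f'pics/f_{t}.png')[y:y+h,x:x+w],(390,300),interpolation=cv2.INTER_CUBIC)
cv2.imwrite('pics/fin.png',np.vstack([np.hstack([g('wrist',225,120,195,150),g('side',265,120,130,100)]),np.hstack([g('side',272,240,91,70),g('scene',270,150,130,100)])]))
f=np.load('pics/f_wrist.npz'); d=f['d'];v,u=np.mgrid[0:400,0:640];K=f['K'];T=np.linalg.inv(f['T'])
p=(np.stack([(u-K[0,2])/K[0,0]*d,-(v-K[1,2])/K[1,1]*d,-d,np.ones_like(d)],-1)@T.T)[...,:3]
for lo,hi in((.028,.045),(.008,.028)):
    m=(d>0)&(p[...,2]>lo)&(p[...,2]<hi)&(abs(p[...,0]-.502)<.07)&(abs(p[...,1]+.227)<.08); q=p[m]
    A=np.c_[q[:,:2]-q[:,:2].mean(0),np.ones(len(q))]
    print(lo,len(q),np.linalg.lstsq(A,q[:,2],rcond=None)[0].round(4),cv2.minAreaRect(q[:,:2].astype(np.float32)*1000))
E
```

```text
t 17.65 p [ 0.5022 -0.2266  0.1994] q6 -0.249 q1 -0.469 ty -12.64 tilt 0.08 F [-0.1  0.9 -0.2] w 0.949 g 0.0
0.028 5943 [-0.0007 -0.001   0.0335] ((500.9815368652344, -227.05003356933594), (89.48206329345703, 56.11030578613281), 77.44622802734375)
0.008 70 [ 0.044  -0.0454  0.0195] ((522.5494384765625, -201.77252197265625), (37.70204544067383, 77.89024353027344), 31.14141082763672)
```

View pics/fin.png

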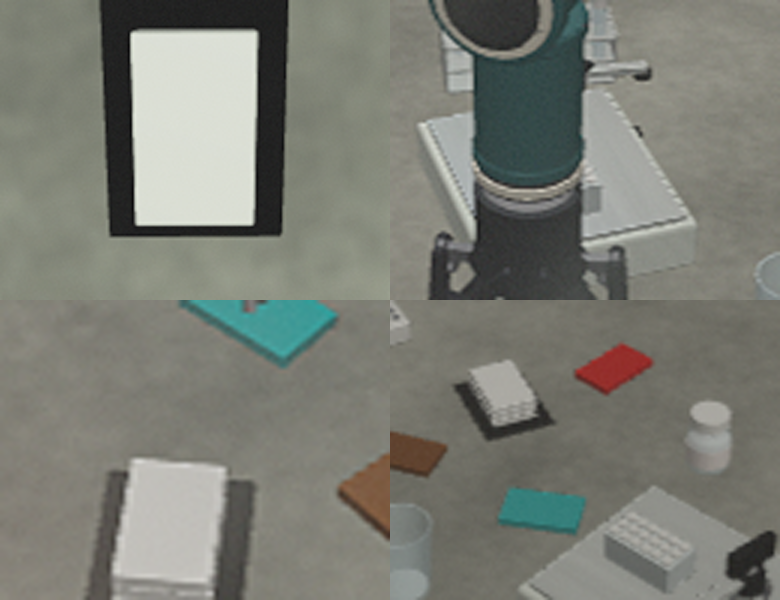

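The plate lies flat and square on the pile: top at 33.5 mm (34 expected), about 1 mm off centre, with no visible twist. The block stands uncovered, the hold-down arm points clear of it, and the look-alikes in view are where they were.

```bash
python3 -c "
from workcell import finish_job
print(finish_job())"
```

```text
the job is handed in; nothing more can be done
None
```

The job is handed in: the knob is down in the last notch with the hold-down arm clear, and the cover plate lies flat and square on the pile, about 1 mm off centre, after about 18 s of robot time; no verdict came back.

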